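Pull the sample tray into line with a tapered drift

ROBOT

A 6-joint arm with a two-finger parallel gripper is mounted at the origin on the work surface. World frame = base frame: x ahead of the robot, y to its left, z up, the work surface at z = 0. Lengths are in m, angles in rad, forces in N, time in s.
With the tool pointing down it reaches from about 0.375 to 0.975 m from the base axis. Payload 3.8 kg.
Tool frame: the origin (TCP) lies on the mounting face of the last link; the fingertips stand 173 mm ahead of it and the grasp point (between the pads) lies 155 mm ahead of it (bot.hold_point_z is the distance from the TCP to the grasp point, in m); z points along the fingers, y is the line along which they close (so a half turn about z gives the same grasp; the last joint's range is limited). The gripper opens to 85 mm and grips with 20 to 120 N. Pads are 22 mm wide; open, the fingers measure 114 mm over their backs; the gripper's body (76 mm by 85 mm) begins 54 mm behind the grasp point. The pads swing forward as they close: fully open they stand 13 mm farther back than shut.
Start: joints at [1.228, 0.264, 1.604, -0, 1.274, -0.037], TCP at [0.203, 0.644, 0.405] pointing down, gripper open.
Joint ranges: [-2.63, 2.63], [-0.94, 2.18], [0.31, 2.57], [-1.31, 4.45], [0, 2.66], [-2.55, 2.55]. Speed limits (rad/s): [2.57, 2.57, 3.14, 3.14, 3.14, 3.14].

INTERFACE

Orientations are given as a rotation vector (axis times angle).
In Python, from workcell import bot, optics gives the robot as it stands.
- The arm moves only by the shell command python3 -m jog 'ROWS' [OPENING] [FORCE]. ROWS is JSON, a list of rows, each an object of numbers: "dx", "dy", "dz": the shift along the tool's x, y, z in mm; "ax", "ay", "az": the turn, a rotation vector about the tool's x, y, z in degrees. A call has 1 to 20 rows; each row shifts and turns the commanded pose from where the row before left it, along the tool's axes as they then stand; what a row does not reach is not made up. A row lasts 1/12 s, in which the tool goes at most 41.7 mm and 7.16 degrees, less where a joint would pass 70% of its speed; a pose out of reach is approached as far as the arm can. A call with a gripper value outside its range is refused whole. OPENING is the opening, from 0 (shut) to 1 (fully open), set as the call begins (- or left out, the last holds). The fingers move at their own pace and stop on an object; FORCE is the grip in N (left out, the last holds). Time passes only in rows, so rows that do not move let the fingers close. It gives the time, the measured TCP pose, the force, the opening and the grip force at its end, in the units of the state.
- bot.read_state(): the state, without advancing time (a new reading comes with each control period).
- optics.read_camera(name): name is "scene" or "top"; returns a dict with "img" (384x512x3 uint8, red, green, blue), "vertical_fov" (degrees; the focal length in pixels is half the picture's height over the tangent of half this angle, whatever the lens; pixels are square), "cx", "cy" (the principal point, pixels), "k1" (the pictures are not rectified: a ray, as slopes to the right and down, at radius r is drawn at 1 + k1 r^2 times it, then the intrinsics apply), "R" (3x3) and "t" (3): a world point X has camera coordinates R X + t. Camera axes: x right, y down, z forward; pixel columns grow to the right and rows downward; lengths in m; the calibration is good to about 2 mm. A picture is of the moment at which its call begins. There is no depth.
- bot.finish_job(): hands the job in; it is judged then, once.
The state is a dict: "time": time; "q": joint angles; "joint_vel": joint speeds; "joint_torque": joint torques, N m; "tool_pos": TCP position; "tcp_rot": TCP orientation; "wrist_force": force on the tool from outside, world axes, zero at the start; "torque": the same for the moment, N m; "width": opening from 0.0 (shut) to 1.0 (fully open); "grip_force": force on a finger pad.
Only numpy, scipy, OpenCV 4.12 (cv2) and the standard library are available. Lean on these libraries where they do the work, as an engineer would, in place of code of your own. Each camera call takes 0.05 s, during which the arm holds its last target. There are 200 camera calls.

TASK

Push the carriage of the colour-measuring jig fully home by its red tab, then take the orange-handled tapered drift from its wooden stand, start its nose through the hole in the yellow bridge into the offset hole of the tray beneath, and press it down until its collar sits flush on the bridge, so that the sprung tray is pulled into line; let go of it. Do not touch the painted panel on the tray, and leave the tin, the meter and the colour chips where they are.

Things in the scene. Friction and masses are not known exactly. Their poses are not given: they have to be found in the camera images.
- jig: Fixed jig on the bench: aluminium bed 270 x 140 x 6 mm. Origin at the bed centre, on the bench; x along the long side, towards the bridge; y across; z up. The yellow bridge (50 mm along x, 136 along y, 6 thick, top at z 62) stands on two posts at jig x 70 to 120, y +-56 to +-68; the carriage passes under it.
- bridge_hole (a point): Centre of the vertical hole through the yellow bridge, at the bridge's top face (62 mm above the bench, jig x 95, y 0). Hole diameter 23.5 mm, bridge 6 mm thick. Axes as the jig's. Below the two plates there is nothing to the bed's top (z 6).
- sled (a joint): Carriage slide along jig x, m. 0 = fully home against its stop (tray hole level with the bridge hole along jig x); grows as the carriage is drawn out towards jig -x (up to 0.075). Starts 0.025 to 0.060 out. About 2.5 N of friction; stays where it is left.
- tab_top (a point): Middle of the top edge of the carriage's red upright push tab: 96 mm above the bench, at jig x = -45 mm minus the slide's value, jig y 0. The tab is 10 mm thick along jig x, 56 mm wide along jig y, and spans 38 to 96 mm above the bench. Its outer face is the jig -x one; push it towards jig +x. Axes as the jig's.
- tray (a joint): Sideways float of the aluminium tray on the carriage, along jig +y, m. 0 = in line: the tray's hole is straight under the bridge hole when the carriage is home. A spring (400 N/m, plus 1 N friction) keeps the tray about 5 to 8 mm off line and draws it back if pushed by hand; travel +-10 mm.
- tray_hole (a point): Centre of the tray's own hole at the tray's top face (54 mm above the bench, 2 mm below the bridge's underside). Diameter 23.5 mm, tray 6 mm thick (146 along jig x, 84 along jig y). It moves with carriage and tray. Axes as the jig's.
- panel: Painted sample panel, green with a blue band, 68 x 70 x 3 mm, fixed on the tray (its top 57 mm above the bench) between tab and bridge. Origin: centre of its underside. Not to be touched.
- drift: Tapered round steel drift, loose, 0.14 to 0.28 kg, z up its axis. Origin: centre of its collar's underside. Below: shank diameter 22 mm to z -16, then taper to diameter 6 at the flat nose, z -54. Above: collar diameter 34, z 0 to 6; orange handle diameter 22, z 6 to 52 (grip here); flat black head diameter 30, z 52 to 60.
- stand: Wooden block 60 x 60 x 66 mm, fixed, origin at the centre of its underside, z up. The drift hangs upright in its vertical through hole (diameter 26 mm), collar on the block's top.
- tin: Small paint tin, diameter 68, height 85 mm, loose, 0.4 kg, origin at the centre of its underside. Leave alone.
- meter: White and black hand-held colour meter, 75 x 150 x 72 mm, loose, 0.9 kg, origin at the centre of its underside. Leave alone.
- chips: Pile of five colour chips, 70 x 103 x 20 mm, loose as one piece, 0.3 kg, origin at the centre of its underside. Leave alone.
- drift_head (a point): Centre of the flat top of the drift's black head, 60 mm above the drift's origin along its axis. Let go with the collar over about 20 mm above the bridge the drift may topple; deeper, where the taper bites, it only leans (up to about 0.35 rad). Its weight alone does not pull the tray into line; a push of roughly 5 to 20 N on the head does, and it then stays down.

How it is judged:
At the end, for the whole second after the job is handed in: The drift stands upright (within 0.06 rad) and at rest in the bridge hole, its collar within 3 mm of the bridge's top and its axis within 3 mm of the hole's; the tray hole is within 3 mm of the bridge hole seen from above, the tray within 2.8 mm of in line and the carriage within 3 mm of home (z of drift in the frame of bridge_hole between -0.003 and 0.003 m and horizontal distance between each of drift, tray_hole and bridge_hole below 0.003 m and angle between drift's own z axis and vertical below 0.06 rad and value of joint sled below 0.003 m and value of joint tray between -0.0028 and 0.0028 m and linear speed of drift below 0.01 m/s); the robot touches nothing.
It fails at once if the painted panel is touched by the robot or by the drift (contact force between any of the arm, the fingers, drift and panel above 0.5 N).
It fails at once if the tin is displaced (distance of tin from where it was at the start of the episode above 0.03 m or angle between tin's own z axis and vertical above 0.5 rad).
It fails at once if the meter is displaced (distance of meter from where it was at the start of the episode above 0.03 m).
It fails at once if the colour chips are displaced (distance of chips from where it was at the start of the episode above 0.03 m).
It also fails if it takes over 58 s, if anything falls off the work surface, if the arm or the gripper's body presses on something with over 40 N, if the wrist force passes 120 N, or if a joint passes its speed limit or range.

## Working session

There is one attempt and no reset: what is moved stays moved. The work goes in short steps, Python scripts to look and compute and a shell command to move; the robot and the scene stay as the last step left them, time stands still between calls to the robot, and variables do not carry over. Pictures are saved under pics/ and viewed, at most 10 in all, crops included, and the job is handed in when it is done.

```bash
ls; mkdir -p pics; cat > h.py <<'E'
import numpy as np, cv2
from workcell import bot, optics
def cam(n,save=None):
    c=optics.read_camera(n)
    if save: cv2.imwrite('pics/'+save,c['img'][:,:,::-1])
    return c
def K(c):
    f=c['img'].shape[0]/2/np.tan(np.radians(c['vertical_fov'])/2)
    return np.array([[f,0,c['cx']],[0,f,c['cy']],[0,0,1]]),np.array([c['k1'],0,0,0,0.])
def ray(c,uv):
    k,d=K(c); R=np.array(c['R']);t=np.array(c['t'])
    p=cv2.undistortPoints(np.array(uv,float).reshape(-1,1,2),k,d).reshape(-1,2)
    v=np.c_[p,np.ones(len(p))]@R
    return -R.T@t,v
def on_z(c,uv,z):
    o,v=ray(c,uv); return o+v*((z-o[2])/v[:,2])[:,None]
def proj(c,X):
    k,d=K(c); return cv2.projectPoints(np.array(X,float).reshape(-1,3),cv2.Rodrigues(np.array(c['R']))[0],np.array(c['t'],float),k,d)[0].reshape(-1,2)
def tri(c1,uv1,c2,uv2):
    o1,v1=ray(c1,[uv1]);o2,v2=ray(c2,[uv2])
    s=np.linalg.lstsq(np.c_[v1[0],-v2[0]],o2-o1,rcond=None)[0]
    a=o1+s[0]*v1[0];b=o2+s[1]*v2[0]; return (a+b)/2,np.linalg.norm(a-b)
E
python3 - <<'E'
from h import *
for n in('scene','top'):
    c=cam(n,n+'0.png'); print(n,c['vertical_fov'],c['k1'],-np.array(c['R']).T@c['t'])
s=bot.read_state();print(s)
E
```

```text
pics
scene 48.02752256301809 -0.017349092633778967 [0.92943731 0.47170198 1.06347257]
top 48.9720347022772 0.039334893716057924 [0.3781112  0.01169013 1.01544563]
{'time': 0.1, 'q': array([ 1.22808886e+00,  2.64688734e-01,  1.60527006e+00,  2.61192314e-06,
        1.27369743e+00, -3.68916172e-02]), 'joint_vel': array([-0.00046273, -0.00095971, -0.00260783, -0.00133651, -0.00033368,
        0.00036832]), 'joint_torque': array([ 1.41621356e-03, -5.16712761e+01, -3.68593454e+01, -1.15063708e-04,
        6.35386677e-03,  4.48121646e-07]), 'tool_pos': array([0.20311232, 0.64338321, 0.40346118]), 'tcp_rot': array([-0.47844595, -3.10454865,  0.00318209]), 'wrist_force': array([-0.60780364, -0.30571644, -0.24448723]), 'torque': array([-0.02993689, -0.02594049,  0.02367441]), 'grip_force': 0.0, 'width': 1.00036990230014}
```

View pics/scene0.png

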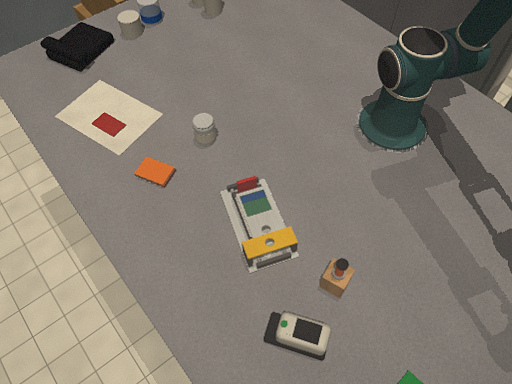

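View pics/top0.png

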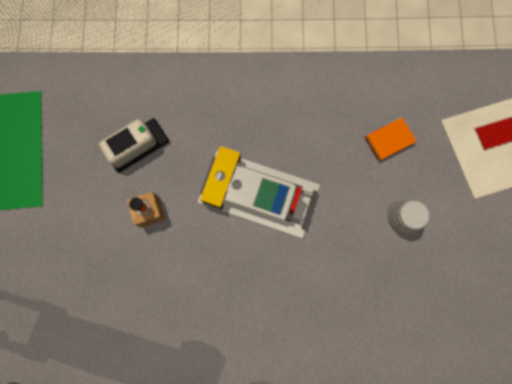

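The scene view shows the jig with its bridge at about (270,245), the red tab at (247,184), and the stand with the drift at (340,272). In the top view the bridge is at (221,177), the tab at (297,200) and the drift head at (137,204), so jig +x points roughly to world +y.

```bash
cat > m.py <<'E'
from h import *
def mask(c,lo,hi,box):
    h=cv2.cvtColor(c['img'],cv2.COLOR_RGB2HSV); m=cv2.inRange(h,lo,hi)
    z=np.zeros_like(m); x0,y0,x1,y1=box; z[y0:y1,x0:x1]=m[y0:y1,x0:x1]; return z
def big(m):
    return max(cv2.findContours(m,cv2.RETR_EXTERNAL,cv2.CHAIN_APPROX_NONE)[0],key=cv2.contourArea)
E
python3 - <<'E'
from m import *
T=cam('top');S=cam('scene')
for nm,c,box in(('top',T,(190,140,330,250)),('scene',S,(210,170,310,280))):
    y=mask(c,(18,140,90),(32,255,255),box); k=big(y); r=cv2.minAreaRect(k); b=cv2.boxPoints(r)
    print(nm,'yellow',r, '\n',on_z(c,b,.062).round(4).tolist(), on_z(c,[r[0]],.062))
    hm=[x for x in cv2.findContours(y,cv2.RETR_CCOMP,cv2.CHAIN_APPROX_NONE)[0]]
    for x in hm:
        if 10<cv2.contourArea(x)<300: print(' hole',cv2.contourArea(x),cv2.minEnclosingCircle(x),on_z(c,[cv2.minEnclosingCircle(x)[0]],.062))
    for lo,hi in (((170,120,60),(180,255,255)),((0,120,60),(6,255,255))):
        m=mask(c,lo,hi,box)
        if m.any():
            r=cv2.minAreaRect(big(m)); print(' red',r,on_z(c,cv2.boxPoints(r),.096).round(4).tolist(),on_z(c,[r[0]],.096))
def up(c,x0,y0,w,h,n):
    cv2.imwrite('pics/'+n,cv2.resize(c['img'][y0:y0+h,x0:x0+w,::-1],(w*6,h*6),interpolation=cv2.INTER_CUBIC))
a=cv2.resize(T['img'][140:240,195:325,::-1],None,fx=6,fy=6,interpolation=cv2.INTER_CUBIC)
cv2.imwrite('pics/tjig.png',a)
A=cv2.resize(T['img'][180:240,110:170,::-1],None,fx=6,fy=6,interpolation=cv2.INTER_CUBIC)
B=cv2.resize(S['img'][245:305,310:370,::-1],None,fx=6,fy=6,interpolation=cv2.INTER_CUBIC)
cv2.imwrite('pics/drift.png',np.hstack([A,B]))
E
```

```text
top yellow ((219.638671875, 176.3686065673828), (23.323963165283203, 58.86524200439453), 19.98310661315918) 
 [[0.5432, 0.1489, 0.062], [0.6752, 0.1046, 0.062], [0.6555, 0.0529, 0.062], [0.5245, 0.0984, 0.062]] [[0.59871466 0.10144843 0.062     ]]
 hole 83.5 ((219.57142639160156, 175.64285278320312), 5.671817302703857) [[0.60044355 0.10162824 0.062     ]]
 red ((295.0500183105469, 199.85000610351562), (5.0596442222595215, 27.511816024780273), 18.434947967529297) [[0.5096, -0.0539, 0.096], [0.5681, -0.0743, 0.096], [0.5645, -0.0849, 0.096], [0.506, -0.0644, 0.096]] [[ 0.53688203 -0.06930048  0.096     ]]
scene yellow ((269.15740966796875, 241.9160919189453), (18.704574584960938, 52.88950729370117), 71.93952178955078) 
 [[0.6567, 0.0551, 0.062], [0.5242, 0.1003, 0.062], [0.5468, 0.1488, 0.062], [0.6756, 0.1037, 0.062]] [[0.60162527 0.10200947 0.062     ]]
 hole 65.0 ((269.1499938964844, 242.0), 5.246283531188965) [[0.60179283 0.10218228 0.062     ]]
 red ((242.0, 185.0), (0.0, 0.0), 0.0) [[0.5612, -0.0629, 0.096], [0.5612, -0.0629, 0.096], [0.5612, -0.0629, 0.096], [0.5612, -0.0629, 0.096]] [[ 0.56124178 -0.06288517  0.096     ]]
 red ((246.76217651367188, 183.72706604003906), (11.248785972595215, 21.615312576293945), 72.89727020263672) [[0.5696, -0.0842, 0.096], [0.5128, -0.0654, 0.096], [0.528, -0.0321, 0.096], [0.5837, -0.0509, 0.096]] [[ 0.54868845 -0.0580581   0.096     ]]
```

View pics/tjig.png

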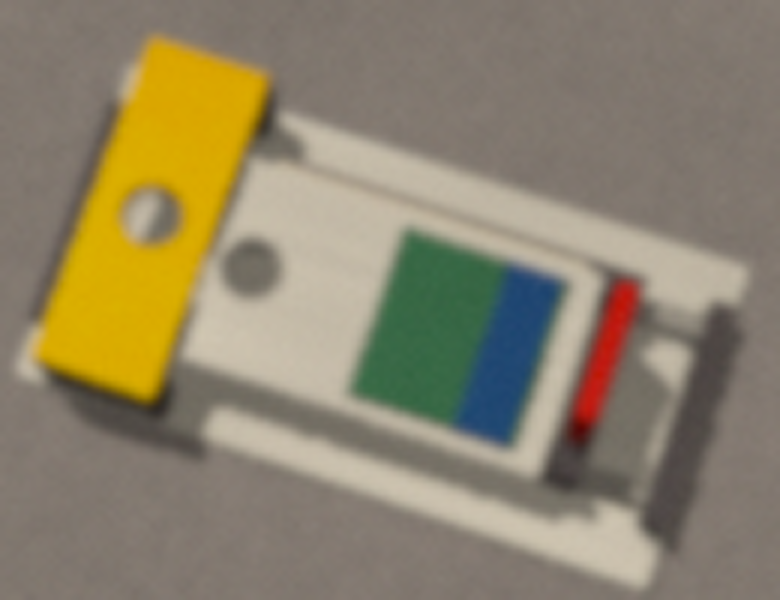

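View pics/drift.png

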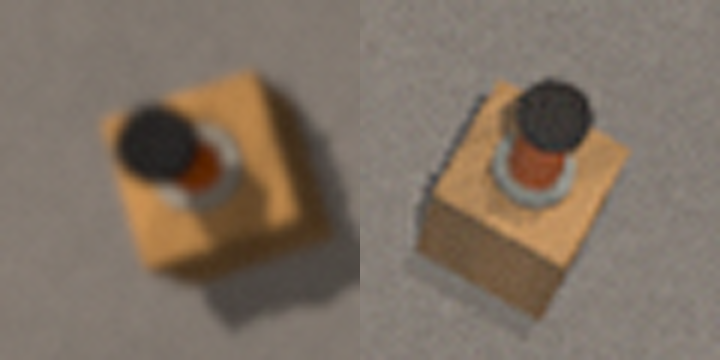

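The crops show the jig with the tab drawn out about 42 mm, and the drift hanging upright in its stand. In the top view its head is at about (136,204).

```bash
python3 - <<'E'
from m import *
from scipy.spatial.transform import Rotation as Ro
T=cam('top');S=cam('scene')
P={}
for nm,c,box in(('top',T,(115,185,160,225)),('scene',S,(325,250,360,285))):
    g=c['img'].max(2); m=np.zeros_like(g); x0,y0,x1,y1=box
    m[y0:y1,x0:x1]=(g[y0:y1,x0:x1]<62)*255
    m=cv2.morphologyEx(m,cv2.MORPH_OPEN,np.ones((3,3)))
    k=big(m);e=cv2.minEnclosingCircle(k);print(nm,e,cv2.contourArea(k),on_z(c,[e[0]],.122))
    P[nm]=e[0]
    o=mask(c,(0,150,60),(12,255,255),box); mm=cv2.moments(big(o)); print(' orange',on_z(c,[(mm['m10']/mm['m00'],mm['m01']/mm['m00'])],.085))
print(tri(T,P['top'],S,P['scene']))
s=bot.read_state();R=Ro.from_rotvec(s['tcp_rot']).as_matrix();print(R.round(4),s['tool_pos'],bot.hold_point_z)
E
```

```text
top ((136.13636779785156, 203.86363220214844), 6.240793228149414) 97.5 [[0.52505267 0.273828   0.122     ]]
 orange [[0.52087224 0.26887644 0.085     ]]
scene ((341.8038024902344, 263.8670959472656), 5.617016315460205) 44.0 [[0.524925   0.27542926 0.122     ]]
 orange [[0.53028795 0.27845    0.085     ]]
(array([0.52484995, 0.2746994 , 0.12078235]), np.float64(0.0012966289304328252))
[[-9.536e-01  3.010e-01 -3.000e-04]
 [ 3.010e-01  9.536e-01 -8.000e-04]
 [ 0.000e+00 -8.000e-04 -1.000e+00]] [0.20317696 0.64358186 0.40417817] 0.1547
```

```bash
python3 -m jog '[{"dx":-26,"dy":-30},{"dx":-26,"dy":-30},{"dx":-26,"dy":-30},{"dx":-26,"dy":-30},{"dx":-26,"dy":-30},{"dx":-26,"dy":-30},{"dx":-26,"dy":-30},{"dx":-26,"dy":-30},{"dx":-26,"dy":-30},{"dx":-26,"dy":-30},{"dx":-26,"dy":-30},{"dx":-26,"dy":-30},{"dx":-26,"dy":-30},{"dx":-26,"dy":-30},{"dx":-26,"dy":-30},{"dx":-26,"dy":-30},{"dx":-26,"dy":-30},{"dx":-26,"dy":-30},{"dx":-26,"dy":-30},{"az":2}]' 0 40
cat > go.py <<'E'
import sys
from h import *
from scipy.spatial.transform import Rotation as Ro
s=bot.read_state();R=Ro.from_rotvec(s['tcp_rot'])
if len(sys.argv)>3:
    d=np.array([float(a) for a in sys.argv[1:4]])-s['tool_pos'];print('tool mm',(R.inv().apply(d)*1000).round(1))
m=R.as_matrix();print('t',s['time'],'pos',s['tool_pos'].round(4),'yaw y',np.degrees(np.arctan2(m[1,1],m[0,1])).round(2),'z',m[:,2].round(4),'F',s['wrist_force'].round(1),'w',s['width'],s['grip_force'])
E
python3 go.py .529 -.102 .248
```

```text
tool mm [-535.2 -612.8  156.7]
t 0.3 pos [0.2032 0.6436 0.4042] yaw y 72.48 z [-3.e-04 -8.e-04 -1.e+00] F [-0.2 -0.2  0.3] w 0.9983397800807977 0.0invalid input
```

```bash
python3 -m jog '[{"dx":-26,"dy":-30,"dz":0,"ax":0,"ay":0,"az":0}]' 0 40; echo; python3 -m jog '[{"dx":-26,"dy":-30}]' 0; echo;  python3 -m jog '[{"dx":-26,"dy":-30}]'; echo; python3 -m jog '[{"dx":-26,"dy":-30}]' 0.05 40
```

```text
time: 0.38
tool_pos: [0.2172, 0.6108, 0.4038]
tcp_rot: [-0.473, -3.104, -0.005]
wrist_force: [1.6, 0.2, 1.2]
width: 0.881
grip_force: 0.0


invalid input
invalid input
invalid input
```

```bash
python3 -m jog '[{"dx":-26,"dy":-30,"dz":0,"ax":0,"ay":0,"az":0},{"dx":-26,"dy":-30,"dz":0,"ax":0,"ay":0,"az":0},{"dx":-26,"dy":-30,"dz":0,"ax":0,"ay":0,"az":0},{"dx":-26,"dy":-30,"dz":0,"ax":0,"ay":0,"az":0},{"dx":-26,"dy":-30,"dz":0,"ax":0,"ay":0,"az":0},{"dx":-26,"dy":-30,"dz":0,"ax":0,"ay":0,"az":0},{"dx":-26,"dy":-30,"dz":0,"ax":0,"ay":0,"az":0},{"dx":-26,"dy":-30,"dz":0,"ax":0,"ay":0,"az":0},{"dx":-26,"dy":-30,"dz":0,"ax":0,"ay":0,"az":0},{"dx":-26,"dy":-30,"dz":0,"ax":0,"ay":0,"az":0},{"dx":-26,"dy":-30,"dz":0,"ax":0,"ay":0,"az":0},{"dx":-26,"dy":-30,"dz":0,"ax":0,"ay":0,"az":0},{"dx":-26,"dy":-30,"dz":0,"ax":0,"ay":0,"az":0},{"dx":-26,"dy":-30,"dz":0,"ax":0,"ay":0,"az":0},{"dx":-26,"dy":-30,"dz":0,"ax":0,"ay":0,"az":0},{"dx":-26,"dy":-30,"dz":0,"ax":0,"ay":0,"az":0},{"dx":-26,"dy":-30,"dz":0,"ax":0,"ay":0,"az":0},{"dx":-26,"dy":-30,"dz":0,"ax":0,"ay":0,"az":0},{"dx":0,"dy":0,"dz":0,"ax":0,"ay":0,"az":2}]' 0 40
python3 go.py .529 -.102 .248
```

```text
time: 1.97
tool_pos: [0.5046, -0.0541, 0.4051]
tcp_rot: [0.54, 3.092, -0.005]
wrist_force: [0.3, 0.4, 0.1]
width: 0.002
grip_force: 0.0
tool mm [-38.6 -36.4 157.4]
t 1.9667 pos [ 0.5046 -0.0541  0.4051] yaw y 70.18 z [ 0.0024 -0.0035 -1.    ] F [0.3 0.4 0.1] w 0.002314422578956966 0.0
```

```bash
python3 -m jog '[{"dx":-20,"dy":-18,"dz":10,"ax":0,"ay":0,"az":0},{"dx":-18,"dy":-18,"dz":20,"ax":0,"ay":0,"az":0},{"dx":0,"dy":0,"dz":35,"ax":0,"ay":0,"az":0},{"dx":0,"dy":0,"dz":35,"ax":0,"ay":0,"az":0},{"dx":0,"dy":0,"dz":30,"ax":0,"ay":0,"az":0},{"dx":0,"dy":0,"dz":20,"ax":0,"ay":0,"az":0},{"dx":0,"dy":0,"dz":7,"ax":0,"ay":0,"az":0},{"dx":0,"dy":0,"dz":0,"ax":0,"ay":0,"az":0}]'
python3 - <<'E'
from m import *
import runpy
c=cam('top');S=cam('scene')
a=cv2.resize(c['img'][130:250,200:340,::-1],None,fx=3,fy=3,interpolation=cv2.INTER_CUBIC)
b=cv2.resize(S['img'][120:240,180:300,::-1],None,fx=3,fy=3,interpolation=cv2.INTER_CUBIC)
cv2.imwrite('pics/tab1.png',np.hstack([a,b]))
E
python3 go.py .529 -.102 .248
```

```text
time: 2.63
tool_pos: [0.5253, -0.095, 0.2454]
tcp_rot: [-0.532, -3.091, -0.0]
wrist_force: [0.0, 1.2, 0.4]
width: 0.002
grip_force: 0.0
tool mm [-4.  -5.7  0.8]
t 2.7333 pos [ 0.5271 -0.0953  0.2487] yaw y 70.49 z [ 1.4e-03 -3.0e-04 -1.0e+00] F [-0.9  0.2  0.1] w -0.001249774711055371 0.0
```

View pics/tab1.png

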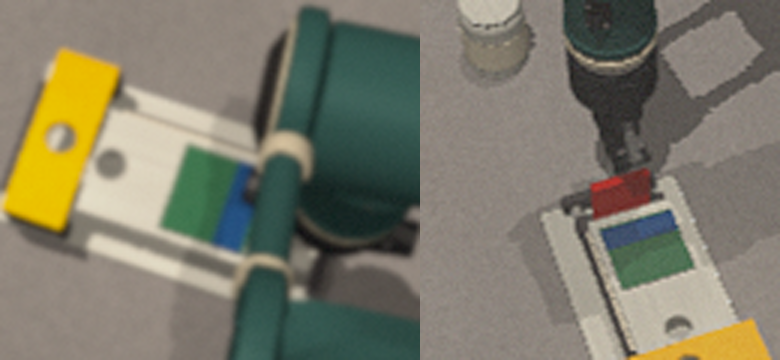

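The fingers stand just behind the tab's outer face and touch nothing (top: arm over the tab at crop (280,150)). Push along tool +y.

```bash
python3 -m jog '[{"dx":0,"dy":5,"dz":0,"ax":0,"ay":0,"az":0},{"dx":0,"dy":5,"dz":0,"ax":0,"ay":0,"az":0},{"dx":0,"dy":5,"dz":0,"ax":0,"ay":0,"az":0},{"dx":0,"dy":5,"dz":0,"ax":0,"ay":0,"az":0},{"dx":0,"dy":5,"dz":0,"ax":0,"ay":0,"az":0},{"dx":0,"dy":5,"dz":0,"ax":0,"ay":0,"az":0},{"dx":0,"dy":4,"dz":0,"ax":0,"ay":0,"az":0},{"dx":0,"dy":3,"dz":0,"ax":0,"ay":0,"az":0},{"dx":0,"dy":3,"dz":0,"ax":0,"ay":0,"az":0},{"dx":0,"dy":2,"dz":0,"ax":0,"ay":0,"az":0},{"dx":0,"dy":0,"dz":0,"ax":0,"ay":0,"az":0}]'; python3 go.py .5442 -.0472 .248
```

```text
time: 3.65
tool_pos: [0.5404, -0.055, 0.2473]
tcp_rot: [-0.532, -3.095, -0.001]
wrist_force: [0.0, -0.5, 0.2]
width: 0.001
grip_force: 0.0
tool mm [-0.9  8.6 -0.7]
t 3.65 pos [ 0.5404 -0.055   0.2473] yaw y 70.48 z [-7.e-04  9.e-04 -1.e+00] F [ 0.  -0.5  0.2] w 0.0009904391804886699 0.0476046628318727
```

```bash
python3 -m jog '[{"dx":0,"dy":2,"dz":0,"ax":0,"ay":0,"az":0},{"dx":0,"dy":2,"dz":0,"ax":0,"ay":0,"az":0},{"dx":0,"dy":1,"dz":0,"ax":0,"ay":0,"az":0}]'; python3 go.py .5442 -.0472 .248
```

```text
time: 3.9
tool_pos: [0.5418, -0.0508, 0.2473]
tcp_rot: [-0.533, -3.095, 0.0]
wrist_force: [-0.9, -2.6, 0.3]
width: -0.004
grip_force: 1.3
tool mm [-1.   4.2 -0.7]
t 3.9 pos [ 0.5418 -0.0508  0.2473] yaw y 70.47 z [-1.3e-03  1.0e-04 -1.0e+00] F [-0.9 -2.6  0.3] w -0.004050035294860367 1.3118300959467888
```

```bash
for i in 1; do python3 -m jog '[{"dx":0,"dy":2,"dz":0,"ax":0,"ay":0,"az":0},{"dx":0,"dy":2,"dz":0,"ax":0,"ay":0,"az":0},{"dx":0,"dy":0,"dz":0,"ax":0,"ay":0,"az":0}]'; done; python3 - <<'E'
from m import *
c=cam('top'); r=on_z(c,[[0,0]],.096)
S=cam('scene'); m=mask(S,(0,120,60),(8,255,255),(210,150,320,260)); b=cv2.minAreaRect(big(m));print(b)
cv2.imwrite('pics/tab2.png',cv2.resize(S['img'][150:270,200:320,::-1],None,fx=5,fy=5,interpolation=cv2.INTER_CUBIC))
E
```

```text
time: 4.15
tool_pos: [0.5431, -0.047, 0.2473]
tcp_rot: [-0.532, -3.095, 0.001]
wrist_force: [-1.4, -2.7, -0.2]
width: 0.002
grip_force: 1.7
((251.26414489746094, 196.42453002929688), (11.126203536987305, 20.05463981628418), 74.05460357666016)
```

```bash
python3 -m jog '[{"dx":0,"dy":2,"dz":0,"ax":0,"ay":0,"az":0},{"dx":0,"dy":2,"dz":0,"ax":0,"ay":0,"az":0},{"dx":0,"dy":0,"dz":0,"ax":0,"ay":0,"az":0}]'
```

```text
time: 4.5
tool_pos: [0.5437, -0.0457, 0.2473]
tcp_rot: [-0.529, -3.094, 0.011]
wrist_force: [-6.4, -16.0, 2.7]
width: -0.002
grip_force: 8.8
```

```bash
python3 -m jog '[{"dx":0,"dy":-10,"dz":0,"ax":0,"ay":0,"az":0},{"dx":0,"dy":-10,"dz":-5,"ax":0,"ay":0,"az":0},{"dx":0,"dy":0,"dz":-30,"ax":0,"ay":0,"az":0},{"dx":0,"dy":0,"dz":-35,"ax":0,"ay":0,"az":0},{"dx":0,"dy":0,"dz":-30,"ax":0,"ay":0,"az":0},{"dx":15,"dy":30,"dz":0,"ax":0,"ay":0,"az":0},{"dx":15,"dy":35,"dz":0,"ax":0,"ay":0,"az":0},{"dx":15,"dy":35,"dz":0,"ax":0,"ay":0,"az":0},{"dx":15,"dy":35,"dz":0,"ax":0,"ay":0,"az":0},{"dx":15,"dy":35,"dz":0,"ax":0,"ay":0,"az":0},{"dx":15,"dy":35,"dz":0,"ax":0,"ay":0,"az":0},{"dx":15,"dy":35,"dz":0,"ax":0,"ay":0,"az":0},{"dx":10,"dy":35,"dz":0,"ax":0,"ay":0,"az":0},{"dx":6,"dy":25,"dz":0,"ax":0,"ay":0,"az":0},{"dx":0,"dy":0,"dz":0,"ax":0,"ay":0,"az":0}]'
python3 -m jog '[{"dx":0,"dy":0,"dz":0,"ax":0,"ay":0,"az":0}]' 1 40
python3 go.py .525 .2745 .2497
python3 - <<'E'
from m import *
T=cam('top')
y=mask(T,(18,140,90),(32,255,255),(190,140,330,250)); print(y.sum()/255)
m=mask(T,(170,120,60),(180,255,255),(190,140,330,250));r=cv2.minAreaRect(big(m));print(on_z(T,[r[0]],.096),r)
cv2.imwrite('pics/tjig2.png',cv2.resize(T['img'][140:240,195:325,::-1],None,fx=6,fy=6,interpolation=cv2.INTER_CUBIC))
E
```

```text
time: 5.75
tool_pos: [0.5244, 0.2655, 0.3487]
tcp_rot: [0.527, 3.096, 0.007]
wrist_force: [0.9, 0.2, -0.2]
width: 0.002
grip_force: 0.0
time: 5.83
tool_pos: [0.5243, 0.2624, 0.3481]
tcp_rot: [0.528, 3.097, 0.002]
wrist_force: [0.2, -0.8, 0.2]
width: 0.129
grip_force: 0.0
tool mm [ 3.3 11.5 98.4]
t 5.8333 pos [0.5243 0.2624 0.3481] yaw y 70.63 z [ 5.e-04  1.e-03 -1.e+00] F [ 0.2 -0.8  0.2] w 0.12903990749531868 0.0
1241.0Traceback (most recent call last):
  File "<stdin>", line 4, in <module>
  File "m.py", line 6, in big
    return max(cv2.findContours(m,cv2.RETR_EXTERNAL,cv2.CHAIN_APPROX_NONE)[0],key=cv2.contourArea)
ValueError: max() iterable argument is empty
```

```bash
python3 -m jog '[{"dx":3,"dy":11,"dz":0,"ax":0,"ay":0,"az":0},{"dx":0,"dy":0,"dz":0,"ax":0,"ay":0,"az":0},{"dx":0,"dy":0,"dz":0,"ax":0,"ay":0,"az":0},{"dx":0,"dy":0,"dz":0,"ax":0,"ay":0,"az":0},{"dx":0,"dy":0,"dz":0,"ax":0,"ay":0,"az":0},{"dx":0,"dy":0,"dz":0,"ax":0,"ay":0,"az":0}]' 1 40
python3 go.py .525 .2745 .252
python3 - <<'E'
from m import *
T=cam('scene')
m=mask(T,(0,120,60),(8,255,255),(210,150,320,260));print(cv2.minAreaRect(big(m)))
cv2.imwrite('pics/sj.png',cv2.resize(T['img'][170:290,210:370,::-1],None,fx=5,fy=5,interpolation=cv2.INTER_CUBIC))
E
```

```text
time: 6.38
tool_pos: [0.5253, 0.2718, 0.3477]
tcp_rot: [-0.534, -3.096, 0.0]
wrist_force: [0.3, 1.1, 0.2]
width: 1.001
grip_force: 0.0
tool mm [ 1.2  2.5 95.7]
t 6.3833 pos [0.5253 0.2718 0.3477] yaw y 70.43 z [-1.e-04 -1.e-04 -1.e+00] F [0.3 1.1 0.2] w 1.0013807712306393 0.0
((251.729736328125, 196.1216278076172), (11.101741790771484, 21.321226119995117), 72.89727020263672)
```

View pics/sj.png

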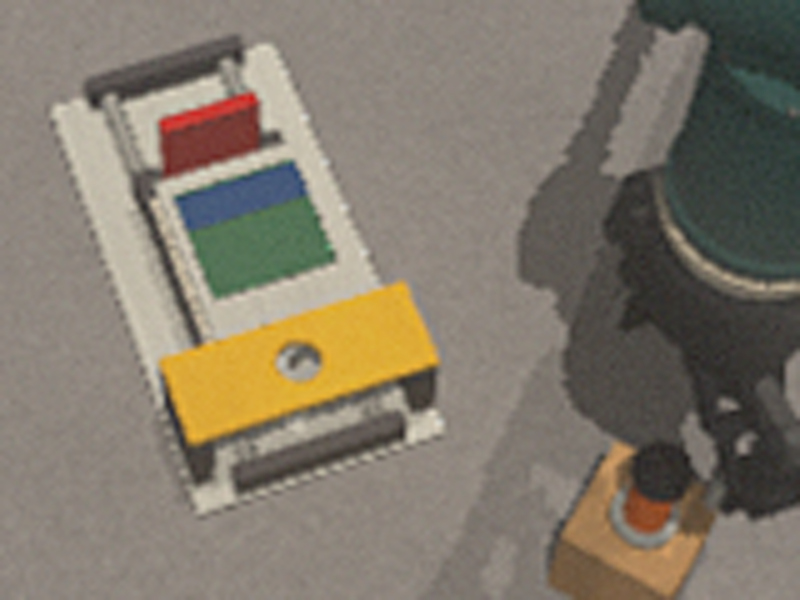

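The carriage is home against its stop, with the tab at crop (210,130). The tray sits to the right (jig +y), and the fingers hover over the drift at (660,470).

```bash
python3 -m jog '[{"dx":1,"dy":2,"dz":10,"ax":0,"ay":0,"az":0},{"dx":0,"dy":0,"dz":20,"ax":0,"ay":0,"az":0},{"dx":0,"dy":0,"dz":20,"ax":0,"ay":0,"az":0},{"dx":0,"dy":0,"dz":20,"ax":0,"ay":0,"az":0},{"dx":0,"dy":0,"dz":15,"ax":0,"ay":0,"az":0},{"dx":0,"dy":0,"dz":10,"ax":0,"ay":0,"az":0},{"dx":0,"dy":0,"dz":0,"ax":0,"ay":0,"az":0}]'
python3 go.py .525 .2745 .252
python3 - <<'E'
from m import *
u=np.array([.334,.943]);v=np.array([-.943,.334])
for n,box in(('scene',(230,185,300,250)),('top',(195,140,325,240))):
    c=cam(n); m=mask(c,(40,60,20),(125,255,255),box); m=cv2.morphologyEx(m,cv2.MORPH_CLOSE,np.ones((3,3)))
    r=cv2.minAreaRect(big(m)); p=on_z(c,[r[0]],.057)[0,:2]
    y=mask(c,(18,140,90),(32,255,255),box)
    h=[k for k in cv2.findContours(y,cv2.RETR_CCOMP,cv2.CHAIN_APPROX_NONE)[0] if 20<cv2.contourArea(k)<200]
    print(n,r,p)
    for k in h:
        q=on_z(c,[cv2.minEnclosingCircle(k)[0]],.062)[0,:2]; print(q,'panel rel hole x,y',(p-q)@u,(p-q)@v)
E
```

```text
time: 7.02
tool_pos: [0.5235, 0.2739, 0.2493]
tcp_rot: [-0.532, -3.091, 0.005]
wrist_force: [-0.2, -0.3, 0.1]
width: 0.997
grip_force: 0.0
tool mm [-1.2  1.  -2.7]
t 7.0167 pos [0.5235 0.2739 0.2493] yaw y 70.48 z [-0.0052 -0.0024 -1.    ] F [-0.2 -0.3  0.1] w 0.99726552169009 0.0
scene ((260.4000244140625, 215.20001220703125), (21.50348663330078, 25.930675506591797), 71.56504821777344) [0.56757686 0.02400273]
[0.60179283 0.10218228] panel rel hole x,y -0.08515145089123448 0.006153698389900604
top ((253.35000610351562, 189.9499969482422), (27.195587158203125, 28.144268035888672), 18.434947967529297) [0.56725888 0.02332592]
[0.59907664 0.10011756] panel rel hole x,y -0.08304164269808836 0.004355739986654533
```

```bash
python3 -m jog '[{"dx":0,"dy":0,"dz":0,"ax":0,"ay":0,"az":0},{"dx":0,"dy":0,"dz":0,"ax":0,"ay":0,"az":0},{"dx":0,"dy":0,"dz":0,"ax":0,"ay":0,"az":0},{"dx":0,"dy":0,"dz":0,"ax":0,"ay":0,"az":0},{"dx":0,"dy":0,"dz":0,"ax":0,"ay":0,"az":0},{"dx":0,"dy":0,"dz":0,"ax":0,"ay":0,"az":0},{"dx":0,"dy":0,"dz":0,"ax":0,"ay":0,"az":0},{"dx":0,"dy":0,"dz":0,"ax":0,"ay":0,"az":0}]' 0 50; python3 go.py
```

```text
time: 7.78
tool_pos: [0.5252, 0.2747, 0.2535]
tcp_rot: [0.532, 3.095, 0.001]
wrist_force: [-1.2, 0.3, 5.7]
width: 0.287
grip_force: 48.7
t 7.7833 pos [0.5252 0.2747 0.2535] yaw y 70.48 z [ 1.1e-03  5.0e-04 -1.0e+00] F [-1.2  0.3  5.7] w 0.2865720494876817 48.733062744140625
```

```bash
python3 -m jog '[{"dx":0,"dy":0,"dz":-5,"ax":0,"ay":0,"az":0},{"dx":0,"dy":0,"dz":-10,"ax":0,"ay":0,"az":0},{"dx":0,"dy":0,"dz":-20,"ax":0,"ay":0,"az":0},{"dx":0,"dy":0,"dz":-25,"ax":0,"ay":0,"az":0},{"dx":0,"dy":0,"dz":-20,"ax":0,"ay":0,"az":0},{"dx":0,"dy":0,"dz":-5,"ax":0,"ay":0,"az":0},{"dx":0,"dy":0,"dz":0,"ax":0,"ay":0,"az":0}]'; python3 go.py .598 .103 .338
python3 - <<'E'
from m import *
S=cam('scene');T=cam('top')
cv2.imwrite('pics/held.png',np.hstack([cv2.resize(S['img'][210:310,290:390,::-1],None,fx=4,fy=4,interpolation=cv2.INTER_CUBIC),cv2.resize(T['img'][150:250,90:190,::-1],None,fx=4,fy=4,interpolation=cv2.INTER_CUBIC)]))
E
```

```text
time: 8.37
tool_pos: [0.5256, 0.2748, 0.3401]
tcp_rot: [0.532, 3.093, 0.004]
wrist_force: [0.3, -0.3, -2.2]
width: 0.294
grip_force: 49.3
tool mm [-125.6 -137.8    2.1]
t 8.3667 pos [0.5256 0.2748 0.3401] yaw y 70.48 z [ 0.004   0.0018 -1.    ] F [ 0.3 -0.3 -2.2] w 0.29401644034497326 49.26317274570465
```

View pics/held.png

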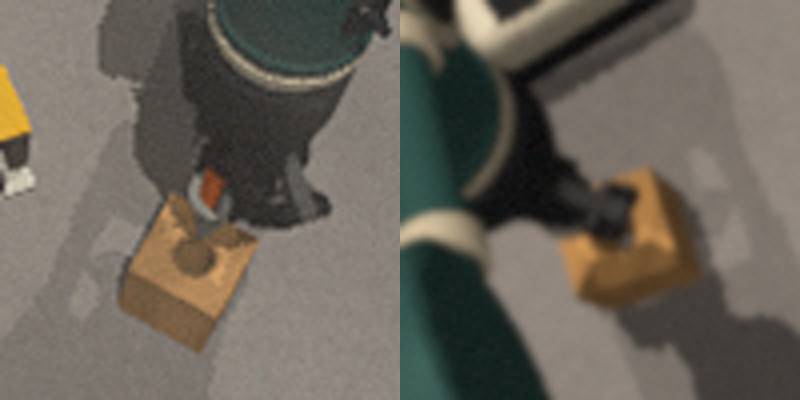

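The drift is held upright and clear of the stand: collar at crop (207,195), empty hole at (197,258).

```bash
python3 -m jog '[{"dx":-15,"dy":-17,"dz":0,"ax":0,"ay":0,"az":0},{"dx":-20,"dy":-22,"dz":0,"ax":0,"ay":0,"az":0},{"dx":-20,"dy":-22,"dz":0,"ax":0,"ay":0,"az":0},{"dx":-20,"dy":-22,"dz":0,"ax":0,"ay":0,"az":0},{"dx":-20,"dy":-22,"dz":0,"ax":0,"ay":0,"az":0},{"dx":-20,"dy":-22,"dz":0,"ax":0,"ay":0,"az":0},{"dx":-10,"dy":-10,"dz":0,"ax":0,"ay":0,"az":0},{"dx":0,"dy":0,"dz":0,"ax":0,"ay":0,"az":0},{"dx":0,"dy":0,"dz":0,"ax":0,"ay":0,"az":0}]'; python3 go.py .598 .103 .338
python3 - <<'E'
from m import *
S=cam('scene')
cv2.imwrite('pics/over.png',cv2.resize(S['img'][180:280,220:320,::-1],None,fx=5,fy=5,interpolation=cv2.INTER_CUBIC))
E
```

```text
time: 9.22
tool_pos: [0.5966, 0.1031, 0.3358]
tcp_rot: [-0.535, -3.092, 0.001]
wrist_force: [0.4, 0.3, -2.5]
width: 0.29
grip_force: 49.4
tool mm [-1.4  0.4 -2.2]
t 9.2167 pos [0.5966 0.1031 0.3358] yaw y 70.36 z [-3.5e-03  3.0e-04 -1.0e+00] F [ 0.4  0.3 -2.5] w 0.2904602692747637 49.40872013568878
```

View pics/over.png

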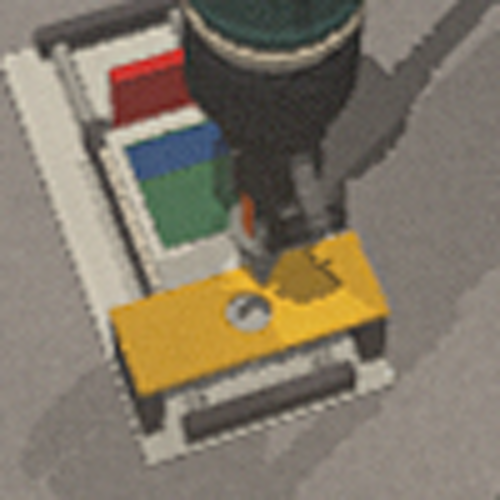

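The drift is over the bridge, with its nose tip at crop (262,283), which is full-frame (272.4,236.6). The hole is at crop (249,312).

```bash
python3 - <<'E'
from m import *
c=cam('scene')
print(proj(c,[[.597,.103,.094],[.601,.102,.094],[.598,.103,.062]]), on_z(c,[(272.4,236.6)],.095))
E
python3 -m jog '[{"dx":-1,"dy":0,"dz":8,"ax":0,"ay":0,"az":0},{"dx":0,"dy":0,"dz":8,"ax":0,"ay":0,"az":0},{"dx":0,"dy":0,"dz":6,"ax":0,"ay":0,"az":0},{"dx":0,"dy":0,"dz":0,"ax":0,"ay":0,"az":0}]'; python3 go.py .598 .103 .3155
python3 - <<'E'
from m import *
S=cam('scene')
cv2.imwrite('pics/over2.png',cv2.resize(S['img'][210:270,240:300,::-1],None,fx=8,fy=8,interpolation=cv2.INTER_CUBIC))
E
```

```text
[[271.04450555 235.49929924]
 [269.56559406 236.11569729]
 [270.48658495 241.38965662]] [[0.59667068 0.10789356 0.095     ]]
time: 9.65
tool_pos: [0.5967, 0.1039, 0.313]
tcp_rot: [-0.53, -3.092, 0.002]
wrist_force: [-0.9, -0.4, -1.6]
width: 0.293
grip_force: 49.4
tool mm [-1.5 -0.4 -2.5]
t 9.65 pos [0.5967 0.1039 0.313 ] yaw y 70.54 z [-4.2e-03 -5.0e-04 -1.0e+00] F [-0.9 -0.4 -1.6] w 0.2925741075301567 49.402340054512024
```

View pics/over2.png

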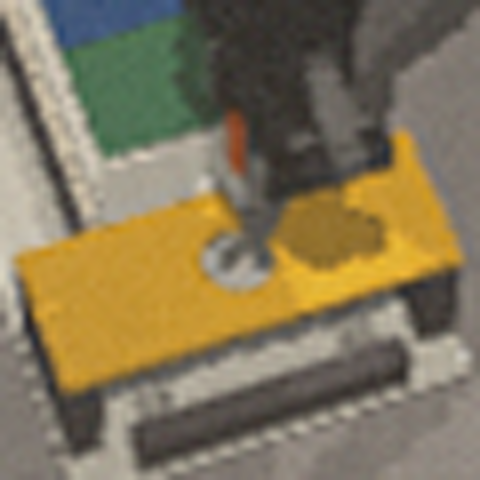

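The nose is just above the right part of the hole: nose at crop (262,238), hole centre at (237,260). Shift 2.5 mm left and enter.

```bash
python3 -m jog '[{"dx":-2.5,"dy":0,"dz":4,"ax":0,"ay":0,"az":0},{"dx":0,"dy":0,"dz":4,"ax":0,"ay":0,"az":0},{"dx":0,"dy":0,"dz":4,"ax":0,"ay":0,"az":0},{"dx":0,"dy":0,"dz":4,"ax":0,"ay":0,"az":0},{"dx":0,"dy":0,"dz":4,"ax":0,"ay":0,"az":0},{"dx":0,"dy":0,"dz":0,"ax":0,"ay":0,"az":0}]'; python3 go.py .601 .102 .2495
```

```text
time: 10.2
tool_pos: [0.5998, 0.1023, 0.2944]
tcp_rot: [-0.533, -3.094, 0.001]
wrist_force: [-1.0, -0.8, -2.7]
width: 0.293
grip_force: 49.4
tool mm [-1.3  0.1 44.9]
t 10.2 pos [0.5998 0.1023 0.2944] yaw y 70.47 z [-1.9e-03 -2.0e-04 -1.0e+00] F [-1.  -0.8 -2.7] w 0.29312664620674017 49.40698027610779
```

```bash
python3 -m jog '[{"dx":0,"dy":0,"dz":3,"ax":0,"ay":0,"az":0},{"dx":0,"dy":0,"dz":3,"ax":0,"ay":0,"az":0},{"dx":0,"dy":0,"dz":3,"ax":0,"ay":0,"az":0},{"dx":0,"dy":0,"dz":0,"ax":0,"ay":0,"az":0}]'; python3 go.py .601 .102 .2495
```

```text
time: 10.53
tool_pos: [0.6, 0.1024, 0.2859]
tcp_rot: [-0.532, -3.095, 0.001]
wrist_force: [-0.7, 0.0, -1.8]
width: 0.293
grip_force: 49.4
tool mm [-1.2 -0.  36.4]
t 10.5333 pos [0.6    0.1024 0.2859] yaw y 70.48 z [-1.2e-03 -2.0e-04 -1.0e+00] F [-0.7  0.  -1.8] w 0.2931628134235503 49.40693914890289
```

```bash
python3 -m jog '[{"dx":0,"dy":0,"dz":3,"ax":0,"ay":0,"az":0},{"dx":0,"dy":0,"dz":3,"ax":0,"ay":0,"az":0},{"dx":0,"dy":0,"dz":0,"ax":0,"ay":0,"az":0}]'; python3 go.py .601 .102 .2495
```

```text
time: 10.78
tool_pos: [0.6, 0.1024, 0.2799]
tcp_rot: [-0.532, -3.095, 0.001]
wrist_force: [-0.4, -0.0, -2.7]
width: 0.293
grip_force: 49.4
tool mm [-1.1 -0.1 30.4]
t 10.7833 pos [0.6    0.1024 0.2799] yaw y 70.48 z [-1.1e-03 -2.0e-04 -1.0e+00] F [-0.4 -0.  -2.7] w 0.29254264240141625 49.40726637840271
```

```bash
python3 -m jog '[{"dx":0,"dy":0,"dz":2,"ax":0,"ay":0,"az":0},{"dx":0,"dy":0,"dz":2,"ax":0,"ay":0,"az":0},{"dx":0,"dy":0,"dz":2,"ax":0,"ay":0,"az":0},{"dx":0,"dy":0,"dz":0,"ax":0,"ay":0,"az":0}]'; python3 go.py .601 .102 .2495
```

```text
time: 11.12
tool_pos: [0.6001, 0.1024, 0.2741]
tcp_rot: [-0.532, -3.095, 0.0]
wrist_force: [-0.1, -0.8, -1.4]
width: 0.295
grip_force: 49.4
tool mm [-1.  -0.1 24.6]
t 11.1167 pos [0.6001 0.1024 0.2741] yaw y 70.48 z [-8.e-04 -1.e-04 -1.e+00] F [-0.1 -0.8 -1.4] w 0.29521408051024783 49.406704902648926
```

```bash
python3 -m jog '[{"dx":0,"dy":0,"dz":2,"ax":0,"ay":0,"az":0},{"dx":0,"dy":0,"dz":2,"ax":0,"ay":0,"az":0},{"dx":0,"dy":0,"dz":0,"ax":0,"ay":0,"az":0}]'; python3 go.py .601 .102 .2495
```

```text
time: 11.37
tool_pos: [0.6002, 0.1024, 0.2705]
tcp_rot: [-0.533, -3.096, 0.0]
wrist_force: [-0.6, -0.0, -1.6]
width: 0.294
grip_force: 49.5
tool mm [-0.9 -0.1 21. ]
t 11.3667 pos [0.6002 0.1024 0.2705] yaw y 70.48 z [-2.e-04 -2.e-04 -1.e+00] F [-0.6 -0.  -1.6] w 0.2942394248013974 49.45766866207123
```

```bash
python3 -m jog '[{"dx":0,"dy":0,"dz":2,"ax":0,"ay":0,"az":0},{"dx":0,"dy":0,"dz":2,"ax":0,"ay":0,"az":0},{"dx":0,"dy":0,"dz":0,"ax":0,"ay":0,"az":0}]'; python3 go.py .601 .102 .2495
```

```text
time: 11.62
tool_pos: [0.6004, 0.1023, 0.2668]
tcp_rot: [0.532, 3.096, -0.0]
wrist_force: [-0.2, -0.5, 1.6]
width: 0.295
grip_force: 49.5
tool mm [-0.6 -0.1 17.3]
t 11.6167 pos [0.6004 0.1023 0.2668] yaw y 70.48 z [ 4.e-04 -3.e-04 -1.e+00] F [-0.2 -0.5  1.6] w 0.29470804047058596 49.486191272735596
```

```bash
python3 -m jog '[{"dx":0,"dy":0,"dz":2,"ax":0,"ay":0,"az":0},{"dx":0,"dy":0,"dz":2,"ax":0,"ay":0,"az":0},{"dx":0,"dy":0,"dz":0,"ax":0,"ay":0,"az":0}]'; python3 go.py .601 .102 .2495
```

```text
time: 11.87
tool_pos: [0.6002, 0.1023, 0.2625]
tcp_rot: [-0.533, -3.096, 0.0]
wrist_force: [-1.0, -1.6, 2.2]
width: 0.289
grip_force: 49.5
tool mm [-0.8 -0.  13. ]
t 11.8667 pos [0.6002 0.1023 0.2625] yaw y 70.48 z [-2.e-04 -3.e-04 -1.e+00] F [-1.  -1.6  2.2] w 0.2889796691423611 49.481783509254456
```

```bash
python3 -m jog '[{"dx":0,"dy":0,"dz":2,"ax":0,"ay":0,"az":0},{"dx":0,"dy":0,"dz":1,"ax":0,"ay":0,"az":0},{"dx":0,"dy":0,"dz":0,"ax":0,"ay":0,"az":0}]'; python3 go.py .601 .102 .2495
```

```text
time: 12.12
tool_pos: [0.6002, 0.1023, 0.2594]
tcp_rot: [-0.533, -3.096, 0.0]
wrist_force: [-1.0, -3.2, 1.2]
width: 0.292
grip_force: 49.5
tool mm [-0.9 -0.1  9.9]
t 12.1167 pos [0.6002 0.1023 0.2594] yaw y 70.48 z [-3.e-04 -2.e-04 -1.e+00] F [-1.  -3.2  1.2] w 0.2916664042128722 49.47640299797058
```

```bash
python3 -m jog '[{"dx":0,"dy":-0.3,"dz":2,"ax":0,"ay":0,"az":0},{"dx":0,"dy":0,"dz":2,"ax":0,"ay":0,"az":0},{"dx":0,"dy":0,"dz":0,"ax":0,"ay":0,"az":0}]'; python3 go.py .601 .102 .2495
```

```text
time: 12.37
tool_pos: [0.6, 0.1022, 0.2551]
tcp_rot: [-0.533, -3.095, 0.0]
wrist_force: [-0.4, -2.6, 0.5]
width: 0.293
grip_force: 49.5
tool mm [-1.   0.2  5.6]
t 12.3667 pos [0.6    0.1022 0.2551] yaw y 70.47 z [-6.e-04 -0.e+00 -1.e+00] F [-0.4 -2.6  0.5] w 0.2925409896039219 49.46924865245819
```

```bash
python3 -m jog '[{"dx":0,"dy":0,"dz":2,"ax":0,"ay":0,"az":0},{"dx":0,"dy":0,"dz":2,"ax":0,"ay":0,"az":0},{"dx":0,"dy":0,"dz":0,"ax":0,"ay":0,"az":0}]'; python3 go.py .601 .102 .2495
```

```text
time: 12.62
tool_pos: [0.6, 0.1022, 0.251]
tcp_rot: [-0.533, -3.095, 0.0]
wrist_force: [0.5, -3.3, 0.6]
width: 0.297
grip_force: 49.5
tool mm [-1.   0.2  1.5]
t 12.6167 pos [0.6    0.1022 0.251 ] yaw y 70.48 z [-7.e-04 -1.e-04 -1.e+00] F [ 0.5 -3.3  0.6] w 0.29698185925698595 49.48296010494232
```

```bash
python3 -m jog '[{"dx":0,"dy":0,"dz":1,"ax":0,"ay":0,"az":0},{"dx":0,"dy":0,"dz":1,"ax":0,"ay":0,"az":0},{"dx":0,"dy":0,"dz":1,"ax":0,"ay":0,"az":0},{"dx":0,"dy":0,"dz":0,"ax":0,"ay":0,"az":0}]'; python3 go.py .601 .102 .2495
```

```text
time: 12.95
tool_pos: [0.6005, 0.102, 0.2496]
tcp_rot: [0.532, 3.095, -0.0]
wrist_force: [-1.4, -4.8, 6.5]
width: 0.294
grip_force: 49.6
tool mm [-0.5  0.1  0.1]
t 12.95 pos [0.6005 0.102  0.2496] yaw y 70.49 z [ 8.e-04 -4.e-04 -1.e+00] F [-1.4 -4.8  6.5] w 0.2942262334164968 49.57338631153107
```

```bash
python3 -m jog '[{"dx":0,"dy":0,"dz":1,"ax":0,"ay":0,"az":0},{"dx":0,"dy":0,"dz":1,"ax":0,"ay":0,"az":0},{"dx":0,"dy":0,"dz":0,"ax":0,"ay":0,"az":0}]'; python3 go.py; python3 -m jog '[{"dx":0,"dy":0,"dz":0,"ax":0,"ay":0,"az":0},{"dx":0,"dy":0,"dz":0,"ax":0,"ay":0,"az":0},{"dx":0,"dy":0,"dz":0,"ax":0,"ay":0,"az":0},{"dx":0,"dy":0,"dz":0,"ax":0,"ay":0,"az":0},{"dx":0,"dy":0,"dz":0,"ax":0,"ay":0,"az":0},{"dx":0,"dy":0,"dz":-5,"ax":0,"ay":0,"az":0},{"dx":0,"dy":0,"dz":-10,"ax":0,"ay":0,"az":0},{"dx":0,"dy":0,"dz":-20,"ax":0,"ay":0,"az":0},{"dx":0,"dy":0,"dz":-25,"ax":0,"ay":0,"az":0},{"dx":0,"dy":0,"dz":-20,"ax":0,"ay":0,"az":0},{"dx":0,"dy":0,"dz":0,"ax":0,"ay":0,"az":0}]' 0.8; python3 go.py .601 .102 .302
```

```text
time: 13.2
tool_pos: [0.6008, 0.102, 0.2495]
tcp_rot: [0.532, 3.094, -0.0]
wrist_force: [-5.3, -5.4, 15.4]
width: 0.293
grip_force: 49.7
t 13.2 pos [0.6008 0.102  0.2495] yaw y 70.49 z [ 1.7e-03 -5.0e-04 -1.0e+00] F [-5.3 -5.4 15.4] w 0.2927551370144922 49.70341980457306
time: 14.12
tool_pos: [0.6023, 0.1025, 0.3333]
tcp_rot: [0.531, 3.087, 0.005]
wrist_force: [0.2, 0.7, 1.3]
width: 0.801
grip_force: 0.0
tool mm [ 1.4 -1.1 31.2]
t 14.1167 pos [0.6023 0.1025 0.3333] yaw y 70.48 z [ 0.0101  0.0014 -0.9999] F [0.2 0.7 1.3] w 0.8011799810889604 0.0
```

```bash
python3 -m jog '[{"dx":1,"dy":-1,"dz":0,"ax":0,"ay":0,"az":0},{"dx":0,"dy":0,"dz":0,"ax":0,"ay":0,"az":0},{"dx":0,"dy":0,"dz":0,"ax":0,"ay":0,"az":0},{"dx":0,"dy":0,"dz":0,"ax":0,"ay":0,"az":0},{"dx":0,"dy":0,"dz":0,"ax":0,"ay":0,"az":0},{"dx":0,"dy":0,"dz":10,"ax":0,"ay":0,"az":0},{"dx":0,"dy":0,"dz":8,"ax":0,"ay":0,"az":0},{"dx":0,"dy":0,"dz":6,"ax":0,"ay":0,"az":0},{"dx":0,"dy":0,"dz":4,"ax":0,"ay":0,"az":0},{"dx":0,"dy":0,"dz":4,"ax":0,"ay":0,"az":0},{"dx":0,"dy":0,"dz":0,"ax":0,"ay":0,"az":0}]' 0; python3 go.py .601 .102 .295
```

```text
time: 15.03
tool_pos: [0.5991, 0.1017, 0.2958]
tcp_rot: [0.533, 3.096, 0.0]
wrist_force: [-2.3, 0.1, 6.4]
width: -0.001
grip_force: 3.4
tool mm [-1.7  0.9  0.8]
t 15.0333 pos [0.5991 0.1017 0.2958] yaw y 70.48 z [ 1.e-04  1.e-04 -1.e+00] F [-2.3  0.1  6.4] w -0.0011412827693555551 3.4027219482231885
```

```bash
python3 -m jog '[{"dx":0,"dy":0,"dz":2,"ax":0,"ay":0,"az":0},{"dx":0,"dy":0,"dz":1,"ax":0,"ay":0,"az":0},{"dx":0,"dy":0,"dz":0,"ax":0,"ay":0,"az":0}]'; python3 go.py .601 .102 .295
python3 -m jog '[{"dx":0,"dy":0,"dz":-5,"ax":0,"ay":0,"az":0},{"dx":0,"dy":0,"dz":-15,"ax":0,"ay":0,"az":0},{"dx":0,"dy":0,"dz":-30,"ax":0,"ay":0,"az":0},{"dx":10,"dy":0,"dz":-30,"ax":0,"ay":0,"az":0},{"dx":20,"dy":30,"dz":-10,"ax":0,"ay":0,"az":0},{"dx":20,"dy":35,"dz":0,"ax":0,"ay":0,"az":0},{"dx":20,"dy":35,"dz":0,"ax":0,"ay":0,"az":0},{"dx":20,"dy":35,"dz":0,"ax":0,"ay":0,"az":0},{"dx":20,"dy":35,"dz":0,"ax":0,"ay":0,"az":0},{"dx":15,"dy":25,"dz":0,"ax":0,"ay":0,"az":0},{"dx":0,"dy":0,"dz":0,"ax":0,"ay":0,"az":0},{"dx":0,"dy":0,"dz":0,"ax":0,"ay":0,"az":0}]'
python3 - <<'E'
from m import *
S=cam('scene');T=cam('top')
u=np.array([.334,.943]);v=np.array([-.943,.334])
for c,box in((S,(230,185,300,250)),(T,(195,140,325,240))):
    m=mask(c,(40,60,20),(125,255,255),box); m=cv2.morphologyEx(m,cv2.MORPH_CLOSE,np.ones((3,3)))
    p=on_z(c,[cv2.minAreaRect(big(m))[0]],.057)[0,:2]; q=[.601,.102]; print(p,(p-q)@u,(p-q)@v)
cv2.imwrite('pics/end.png',np.hstack([cv2.resize(S['img'][180:280,220:320,::-1],None,fx=4,fy=4,interpolation=cv2.INTER_CUBIC),cv2.resize(T['img'][140:240,195:295,::-1],None,fx=4,fy=4,interpolation=cv2.INTER_CUBIC)]))
E
```

```text
time: 15.28
tool_pos: [0.5997, 0.1018, 0.2959]
tcp_rot: [0.532, 3.094, 0.001]
wrist_force: [-7.4, 0.3, 19.3]
width: -0.0
grip_force: 9.5
tool mm [-1.2  0.7  0.9]
t 15.2833 pos [0.5997 0.1018 0.2959] yaw y 70.48 z [ 2.5e-03  5.0e-04 -1.0e+00] F [-7.4  0.3 19.3] w -5.016815926598461e-05 9.499630308710039
time: 16.28
tool_pos: [0.5456, 0.3288, 0.381]
tcp_rot: [-0.527, -3.097, 0.001]
wrist_force: [0.1, 0.4, -0.2]
width: -0.0
grip_force: 0.0
[0.57127252 0.02280642] -0.08460852541413665 0.0015823596147314864
[0.57101442 0.02175558] -0.08568566928604396 0.001474763710542875
```

View pics/end.png

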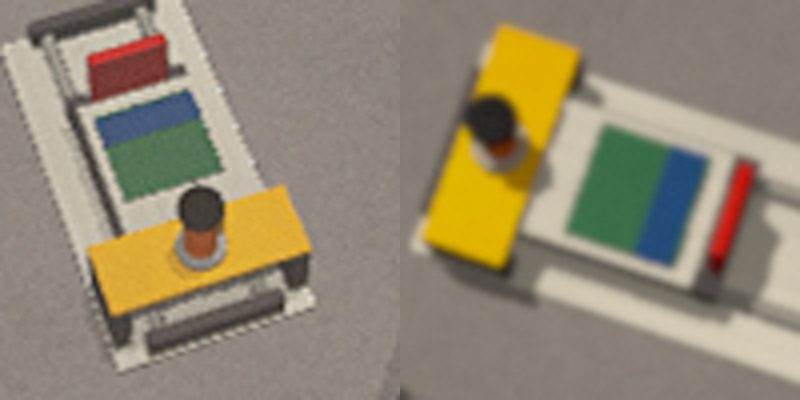

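The drift stands upright with its collar flush on the bridge, the tray has been pulled into line, and the arm is clear. I am handing the job in.

```bash
python3 -c "
from workcell import bot
print(bot.finish_job())"
```

```text
the job is handed in; nothing more can be done
None
```

I handed the job in at about 16 s of the 58 s allowed: the carriage is pushed home, and the drift is pressed flush on the bridge and released, with the tray pulled into line; the hand-in gave no verdict.

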